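# Set a ratchet board holder back one notch

## Robot

A 6-joint arm with a two-finger parallel gripper is mounted at the origin on the work surface. World frame = base frame: x ahead of the robot, y to its left, z up, the work surface at z = 0. Lengths are in mm, angles in rad, forces in N, time in s.
With the tool pointing down it reaches from about 400 to 825 mm from the base axis. Payload 7 kg.
Tool frame: the origin (TCP) lies midway between the tips of the shut fingers; the grasp point (between the pads) lies 19 mm behind it; z points along the fingers, y is the line along which they close (so a half turn about z gives the same grasp; the last joint's range is limited). The gripper opens to 88 mm and grips with 3 to 60 N. Pads are 19 mm wide; open, the fingers measure 130 mm over their backs; the gripper's body (78 mm by 193 mm) begins 47 mm behind the grasp point.
Start: joints at [1.497, 0.359, 0.012, 0, -1.224, -0.288], TCP at [238.929, 631.275, 187.261] pointing down, gripper open.
Joint ranges: [-3.07, 3.07], [-1.43, 2.12], [-1.02, 1.25], [-3.03, 1.67], [-3.05, -0], [-3.03, 3.03]. Speed limits (rad/s): [2.39, 2.39, 3.01, 3.14, 3.14, 3.14].

## Interface

Orientations are given as a unit quaternion [x, y, z, w].
In Python, from station import * gives the robot as it stands.
- The arm moves only by the tool move_arm, never from a script. Its argument "targets" is a list that holds one entry, the list of rows, each a list of 7 numbers: the shift along the tool's x, y, z in m, then the turn, a rotation vector about the tool's x, y, z in degrees, then the opening, from -1 (shut) to 1 (fully open). In form: [[[dx, dy, dz, ax, ay, az, jaw], ...]]. A call has 1 to 12 rows; each row is the pose to reach, as a shift and turn from the pose commanded when the call began, along the tool's axes at that moment; what a row does not reach only later rows make up. A row lasts 1/8 s, in which the tool goes at most 62.5 mm and 10.7 degrees, less where a joint would pass 70% of its speed; a pose out of reach is approached as far as the arm can. A call with a gripper value outside its range is refused whole. The fingers move at their own pace and stop on an object; "squeeze" is the grip in N (left out, the last holds). Time passes only in rows, so rows that repeat a pose let the fingers close. It gives the time, the measured TCP pose, the force, the opening and the grip force at its end, in the units of the state.
- observe(): the state, without advancing time (a new reading comes with each control period).
- capture(name): name is "scene" or "top" or "wrist"; returns a dict with "color" (480x640x3 uint8, red, green, blue), "K" (3x3 intrinsics, pixels), "T" (4x4, takes a point from camera to world coordinates); the wrist camera has in their place "hand_eye" (4x4, takes a point from camera to tool coordinates, whose origin is the TCP and whose axes are the flange's). Camera axes: x right, y down, z forward; pixel columns grow to the right and rows downward; lengths in mm; the calibration is good to about 2 mm. A picture is of the moment at which its call begins: read the wrist's pose just before it. There is no depth.
- job_done(): hands the job in; it is judged then, once.
The state is a dict: "clock": time; "q": joint angles; "joint_vel": joint speeds; "joint_torque": joint torques, N m; "eef_pos": TCP position; "eef_rot": TCP orientation; "contact_force": force on the tool from outside, world axes, zero at the start; "ft_torque": the same for the moment, N m; "grip_width": finger opening in mm; "grip_force": force on a finger pad.
Only numpy, scipy, OpenCV 4.12 (cv2) and the standard library are available. Lean on these libraries where they do the work, as an engineer would, in place of code of your own. Each camera call takes 0.05 s, during which the arm holds its last target. There are 200 camera calls.

## Task

The circuit board in the ratchet holder is tilted one notch too far. Working with the fingertips from outside, never taking the lever or the peg between the fingers, lift the ratchet pawl by pushing its thumb lever, push the wheel backward one notch by its finger peg so that the board lies level, and push the pawl back down fully into the notch. Do not touch the circuit board, and leave the tub, the screwdriver and the little bottle where they are.

Things in the scene. Friction and masses are not known exactly. Their poses are not given: they have to be found in the camera images.
- stand: Grey stand of the board holder, screwed down, base plate 140 x 160 x 14 mm. Origin: on its underside (on a 3 mm mat), straight below the middle of the ratchet wheel. z up; x along the axle, away from the robot towards the board; y to the left seen from the robot; turned up to 0.45 rad. Heights below are above this origin. A bearing plate is behind the wheel, x = 20 to 32 mm, up to 178 mm high.
- axle (a point): Centre of the steel ratchet wheel, on its axle, height 105 mm. Wheel: 122 mm over its 12 saw teeth, 16 mm thick, upright, in the stand's plane x = 0 (x from -8 to 8 mm), top at 166 mm. The axle runs along the stand's x.
- wheel (a joint): Wheel angle (rad); grows as it turns backward: its top and the peg go towards the stand's -y (right, seen from the robot). -0.06 to 0 at the start; one notch is 0.524, there the board is level. Limits -0.12 and 1.25; stays where it is left; about 2 N at the peg turns it. A seated pawl blocks it at about 0.01, in the next notch at about 0.53. The pawl seats fully from 0.44 to 0.53, not beyond.
- peg (a point): Middle of the wheel's finger peg: aluminium rod 12 mm thick, 50 mm long, from the wheel's front towards the robot (stand x = -66 to -16 mm, this point -46), 64 mm from the axle, on a dark arm 20 mm wide at x = -18 to -10 mm. At wheel angle 0 it is 15 degrees left of the top (y = 16.6, height 166.8 mm), one notch back 15 degrees right of it (y = -16.6, same height). Free space in front.
- pawl (a joint): Angle of the pawl (rad): 0 is fully down in a notch (a stop); grows as it is lifted, to a stop at 0.75. The nose clears the teeth above about 0.15. Stiff hinge: it stays wherever it is left (about 2.5 N at the lever moves it).
- pawl_hinge (a point): Pawl hinge, axis along the stand's x: stand x = 0, y = -58 mm, height 165.5 mm. The pawl is a dark steel bar, 16 mm wide, that lies from here to the left (+y) over the wheel's top; its nose, 57 mm from the hinge, drops between two teeth. The bar's upper side is at 175.5 mm when down.
- lever_top (a point): Top middle of the pawl's thumb lever, which stands straight up from the hinge when the pawl is down; this point is 44 mm from the hinge. Black thumb piece 30 mm (x) x 9 mm (y) x 14 mm high on a stem 14 x 8 mm. Pushing the lever towards the stand's -y (right, seen from the robot) lifts the nose; pushing it back to +y until upright lowers it.
- board: Green circuit board, 86 x 100 mm, in its two aluminium clamp bars, on the wheel's axle behind the stand's plate (stand x = 49 to 143 mm); turns with the wheel, tilted 30 degrees at the start. Origin on the axle at the wheel's middle. Must not be touched.
- tub: Blue round solder-paste tub, 60 mm wide, 62 mm high, left of the stand. Origin: centre of its underside. Bystander.
- screwdriver: Small screwdriver, 150 mm long, lying on the mat between robot and stand. Origin: underside, middle. Bystander.
- flux: Little amber bottle, 32 mm wide, 70 mm high, right of the stand. Origin: centre of its underside. Bystander.
There are look-alikes about, which are no part of the job. There is more than one size of the stand; the job needs the larger.

How it is judged:
By the outcome, as a careful person would: the job done as asked, in the order asked, and still so for the second after the job is handed in, with the robot touching nothing.
It also fails if it takes over 58 s, if anything falls off the work surface, if the arm or the gripper's body presses on something with over 40 N, if the wrist force passes 120 N, or if a joint passes its speed limit or range.

## Working session

There is one attempt and no reset: what is moved stays moved. The work goes in short steps, Python scripts to look and compute and a tool call to move; the robot and the scene stay as the last step left them, time stands still between calls to the robot, and variables do not carry over. Pictures are saved under pics/ and viewed, at most 10 in all, crops included, and the job is handed in when it is done.

Besides the shell and the picture viewer there is one more tool, called after "Emit:" as name(argument=value, ...) on one line, values as JSON. move_arm: Moves the arm, as the interface text tells. Its arguments: {"type":"object","properties":{"targets":{"type":"array","items":{"type":"array","items":{"type":"array","items":{"type":"number"}}}},"squeeze":{"type":"number"}},"required":["targets"]}

```bash
ls; mkdir -p pics
python3 - <<'E'
from station import *
import cv2,numpy as np
s=observe();print(s)
for n in("scene","top"):
    c=capture(n);cv2.imwrite(f"pics/{n}0.png",c["color"][:,:,::-1]);np.savez(f"{n}0.npz",**c);print(n,c["K"].tolist(),c["T"].round(3).tolist())
E
```

```text
pics
{'clock': 0.0, 'q': array([ 1.49709862e+00,  3.59396293e-01,  1.10395253e-02, -3.59929634e-04,
       -1.22411142e+00, -2.88118131e-01]), 'joint_vel': array([-0.00011396, -0.00119343, -0.00065801,  0.00138768, -0.00101338,
        0.00063351]), 'joint_torque': array([-1.84541437e-03, -5.82711983e+01,  2.93053079e+01,  6.99680284e+00,
        6.86382395e-03, -1.73519720e-04]), 'eef_pos': array([238.74980755, 630.75351891, 186.30649548]), 'eef_rot': array([ 9.83669355e-01, -1.79982976e-01, -7.87864797e-05,  8.49235300e-04]), 'contact_force': array([ 0.18992913, -0.18547333,  0.2195155 ]), 'ft_torque': array([-0.04418124,  0.01189828, -0.03380738]), 'grip_force': 0.0, 'grip_width': 87.51998900727081}
scene [[513.0306609029849, 0.0, 324.47086054724895], [0.0, 513.0306609029849, 243.6108568343444], [0.0, 0.0, 1.0]] [[0.735, 0.417, -0.534, 1096.928], [0.677, -0.434, 0.594, -591.829], [0.016, -0.798, -0.602, 781.971], [0.0, 0.0, 0.0, 1.0]]
top [[543.57912005409, 0.0, 320.95289827563954], [0.0, 543.57912005409, 233.18896996203537], [0.0, 0.0, 1.0]] [[0.024, -0.985, 0.173, 402.347], [-1.0, -0.021, 0.02, 37.657], [-0.016, -0.173, -0.985, 1039.675], [0.0, 0.0, 0.0, 1.0]]
```

View pics/scene0.png

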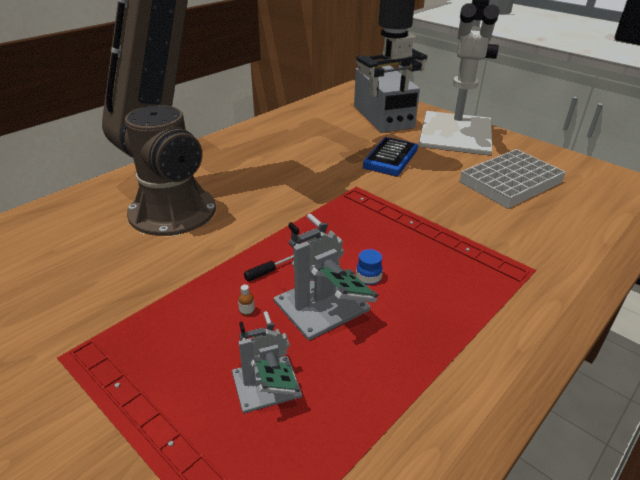

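View pics/top0.png

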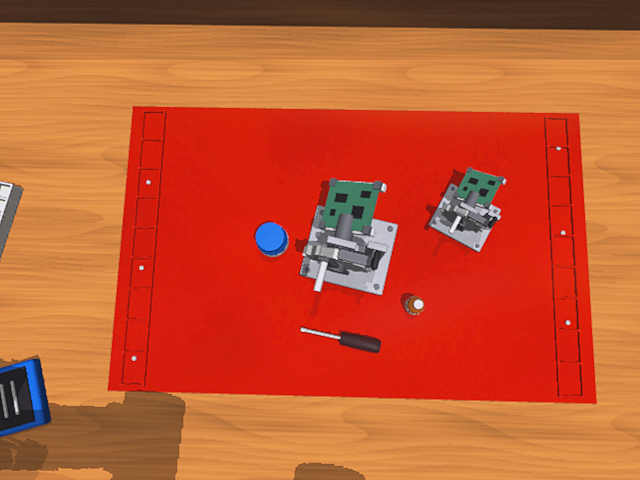

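The larger stand is at about (348,250) in top and (325,290) in scene. The flux bottle is at (414,304) and the tub at (271,238) in top. I'll enlarge both views of the stand.

Run:
```python
import cv2,numpy as np
a=cv2.imread("pics/top0.png")[170:305,285:405];b=cv2.imread("pics/scene0.png")[205:340,265:385]
f=lambda i:cv2.resize(i,None,fx=3.3,fy=4.4*0.75,interpolation=cv2.INTER_CUBIC)
cv2.imwrite("pics/crop0.png",np.hstack([f(a),f(b)]))
```

```text
(no output)
```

View pics/crop0.png

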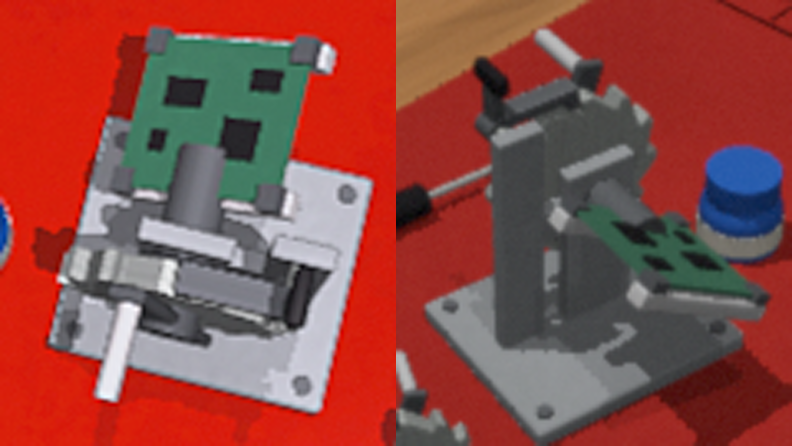

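The crop shows the base corners, the white peg (tip near top px 318,290), and the black thumb piece (top px 376,256; scene px 293,225). I'll locate the stand from these.

```bash
cat > h.py <<'E'
import numpy as np
def ray(c,p):
    d=np.linalg.solve(c["K"],[p[0],p[1],1.]);return c["T"][:3,3],c["T"][:3,:3]@d
def onz(c,p,z):
    o,d=ray(c,p);return o+d*(z-o[2])/d[2]
def proj(c,P):
    T=np.linalg.inv(c["T"]);q=c["K"]@(T[:3,:3]@np.asarray(P,float)+T[:3,3]);return q[:2]/q[2]
def tri(c1,p1,c2,p2):
    a,u=ray(c1,p1);b,v=ray(c2,p2)
    t=np.linalg.lstsq(np.c_[u,-v],b-a,rcond=None)[0];x,y=a+u*t[0],b+v*t[1];return (x+y)/2,np.linalg.norm(x-y)
E
python3 - <<'E'
from h import *
np.set_printoptions(precision=1,suppress=True)
T=np.load("top0.npz");S=np.load("scene0.npz")
ct=lambda x,y:(x/3.3+285-.35,y/3.3+170-.35); cs=lambda x,y:((x-396)/3.3+265-.35,y/3.3+205-.35)
C=[onz(T,ct(*p),17) for p in[(107,115),(373,180),(322,411),(50,347)]]
for i in range(4):
    d=C[(i+1)%4]-C[i];print(C[i],np.linalg.norm(d),np.arctan2(d[1],d[0]))
print("mid",np.mean(C,0))
print("peg tip",onz(T,ct(108,398),170), tri(T,ct(109,397),S,cs(541,36)))
print("lever",onz(T,ct(299,263),212),onz(T,ct(293,327),212),tri(T,ct(299,297),S,cs(488,65)))
# stand pose: yaw from corners
x=(C[0]-C[3])+(C[1]-C[2]);yaw=np.arctan2(x[1],x[0]);print("yaw",yaw)
R=np.array([[np.cos(yaw),-np.sin(yaw)],[np.sin(yaw),np.cos(yaw)]])
print("orig from peg",onz(T,ct(109,397),169)[:2]-R@[-66,16.6],"lever",onz(T,ct(297,295),212)[:2]-R@[0,-58])
E
```

```text
[638.   67.7  17. ] 159.07606983151865 -1.7952378036932906
[602.6 -87.4  17. ] 137.01856695524864 2.929563073241019
[468.6 -58.6  17. ] 158.77903498593383 1.3626776569636307
[501.4  96.8  17. ] 139.61421392545057 -0.2099811052861225
mid [552.6   4.6  17. ]
peg tip [462.6  59.1 170. ] (array([463.4,  59.1, 171.7]), np.float64(1.3672167218061961))
lever [524.3 -29.2 212. ] [494.4 -26.6 212. ] (array([507.7, -29.4, 214.9]), np.float64(0.9008757706897194))
yaw -0.2109957323874551
orig from peg [524.2  28.6] lever [521.5  28.3]
```

Emit:
move_arm(targets=[[[0,0,-0.06,0,0,0,-1],[0.03,0.03,-0.104,0,0,5,-1],[0.48,0.48,-0.104,0,0,81.4,-1],[0.482,0.482,-0.104,0,0,81.4,-1],[0.482,0.482,-0.104,0,0,81.4,-1],[0.482,0.482,-0.104,0,0,81.4,-1],[0.482,0.482,-0.104,0,0,81.4,-1],[0.482,0.482,-0.104,0,0,81.4,-1],[0.482,0.482,-0.104,0,0,81.4,-1],[0.482,0.482,-0.104,0,0,81.4,-1],[0.482,0.482,-0.104,0,0,81.4,-1],[0.482,0.482,-0.104,0,0,81.4,-1]]])

```text
clock: 1.6
eef_pos: [513.6, 20.9, 291.3]
eef_rot: [-0.629, 0.778, 0.0, 0.0]
contact_force: [0.8, 1.3, 1.0]
grip_width: 0.3
grip_force: 0.0
```

Emit:
move_arm(targets=[[[0,0,0,0,0,0,-1],[0,0,0,0,0,0,-1]]])

```text
clock: 1.85
eef_pos: [513.0, 22.5, 290.8]
eef_rot: [-0.628, 0.778, 0.0, -0.0]
contact_force: [0.3, -0.2, -0.6]
grip_width: 0.4
grip_force: 0.0
```

Run:
```python
from station import *
from h import *
import cv2
from scipy.spatial.transform import Rotation as R
s=observe();c=capture("wrist")
W=np.eye(4);W[:3,:3]=R.from_quat(s["eef_rot"]).as_matrix();W[:3,3]=s["eef_pos"]
cam=dict(K=c["K"],T=W@c["hand_eye"]);np.savez("w1.npz",**cam)
print(s["eef_pos"].round(1),s["eef_rot"].round(3),cam["T"].round(2).tolist())
cv2.imwrite("pics/w1.png",c["color"][:,:,::-1])
yaw=-.211;r=np.array([[np.cos(yaw),-np.sin(yaw)],[np.sin(yaw),np.cos(yaw)]])
for n,p in dict(lev=(0,-58,209.5),pegtip=(-66,16.6,166.8),pegroot=(-18,16.6,166.8)).items():
    print(n,proj(cam,[*(r@p[:2]+[523,28.5]),p[2]+3]).round(0))
```

```text
[513.   22.5 290.8] [-0.628  0.778  0.    -0.   ] [[-0.98, 0.2, 0.05, 498.78], [0.21, 0.95, 0.25, -44.18], [0.0, 0.25, -0.97, 486.6], [0.0, 0.0, 0.0, 1.0]]
lev [313. 179.]
pegtip [382. 253.]
pegroot [333. 253.]
```

View pics/w1.png

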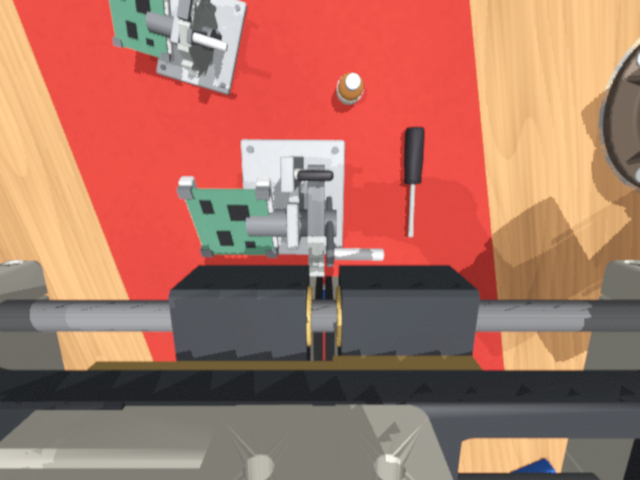

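The lever shows at (317,175) and the peg tip at (382,255). Both are within about 2 mm of the prediction, so the pose holds. Next I go down to the left of the lever.

Emit:
move_arm(targets=[[[0.022,-0.0085,0.02,0,0,0,-1],[0.022,-0.0085,0.06,0,0,0,-1],[0.022,-0.0085,0.088,0,0,0,-1],[0.022,-0.0085,0.088,0,0,0,-1],[0.022,-0.0085,0.088,0,0,0,-1]]])

```text
clock: 2.52
eef_pos: [517.7, 0.6, 204.7]
eef_rot: [-0.629, 0.777, -0.001, 0.001]
contact_force: [0.4, 0.1, -0.1]
grip_width: 0.5
grip_force: 0.0
```

Emit:
move_arm(targets=[[[0.006,0,0,0,0,0,-1],[0.012,0,0,0,0,0,-1],[0.015,0,0,0,0,0,-1],[0.018,0,0,0,0,0,-1],[0.021,0,0,0,0,0,-1],[0.024,0,0,0,0,0,-1],[0.027,0,0,0,0,0,-1],[0.03,0,0,0,0,0,-1],[0.033,0,0,0,0,0,-1],[0.035,0,0,0,0,0,-1],[0.035,0,0,0,0,0,-1],[0.035,0,0,0,0,0,-1]]])

```text
clock: 4.03
eef_pos: [509.6, -34.6, 203.3]
eef_rot: [-0.628, 0.778, 0.0, 0.0]
contact_force: [-0.7, 0.0, 0.0]
grip_width: 0.3
grip_force: 0.0
```

Emit:
move_arm(targets=[[[-0.012,0,0,0,0,0,-1],[-0.012,0,-0.03,0,0,0,-1],[-0.03,0.02,-0.05,0,0,0,-1],[-0.07,0.05,-0.05,0,0,0,-1],[-0.108,0.05,-0.05,0,0,0,-1],[-0.108,0.05,-0.04,0,0,0,-1],[-0.108,0.05,0,0,0,0,-1],[-0.108,0.05,0.043,0,0,0,-1],[-0.108,0.05,0.043,0,0,0,-1],[-0.108,0.05,0.043,0,0,0,-1]]])

```text
clock: 5.28
eef_pos: [484.4, 81.6, 161.7]
eef_rot: [-0.629, 0.778, -0.0, 0.001]
contact_force: [0.8, 0.5, -0.6]
grip_width: 0.2
grip_force: 0.0
```

Run:
```python
from station import *
from h import *
import cv2
o=[]
for n,(x,y) in dict(scene=(265,205),top=(285,170)).items():
    c=capture(n);cv2.imwrite(f"pics/{n}1.png",c["color"][:,:,::-1]);o.append(cv2.resize(c["color"][y:y+135,x:x+120,::-1],None,fx=3.3,fy=3.3,interpolation=cv2.INTER_CUBIC))
cv2.imwrite("pics/crop1.png",np.hstack(o))
yaw=-.211;r=np.array([[np.cos(yaw),-np.sin(yaw)],[np.sin(yaw),np.cos(yaw)]])
p=observe()["eef_pos"];print(r.T@(p[:2]-[523,28.5]),p[2]-3)
```

```text
[-48.67511388  44.1769862 ] 159.14566030481944
```

View pics/crop1.png

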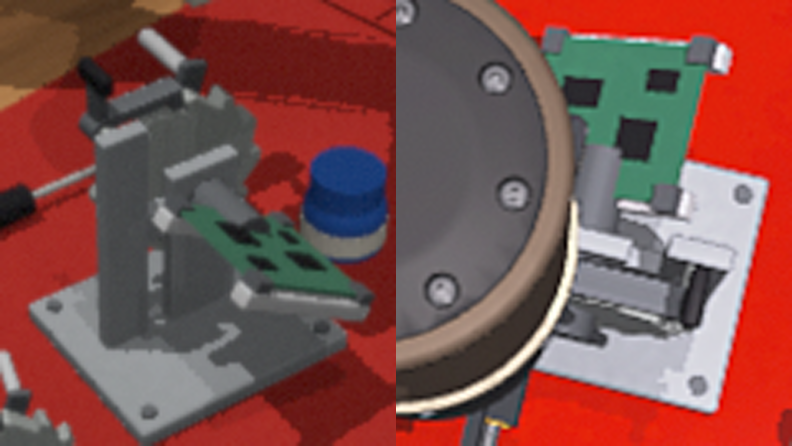

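The lever still looks upright, and no fingers show beside the peg. I'll look at the full scene view to see where the fingers really are.

Run:
```python
from h import *
import cv2
T=np.load("top0.npz");S=np.load("scene0.npz")
P=[484.4,81.6,161.7]
print(proj(T,P),proj(S,P),[proj(S,[484.4,81.6,z]).round() for z in(228,300)])
a=cv2.imread("pics/scene1.png")[60:340,180:480];b=cv2.imread("pics/top1.png")[170:450,200:440]
f=lambda i:cv2.resize(i,None,fx=1.48,fy=1.48)
cv2.imwrite("pics/crop2.png",np.hstack([f(a),f(b)])[:600])
```

```text
[303.95321688 276.75196717] [322.62505989 219.04620349] [array([323., 193.]), array([324., 161.])]
```

View pics/crop2.png

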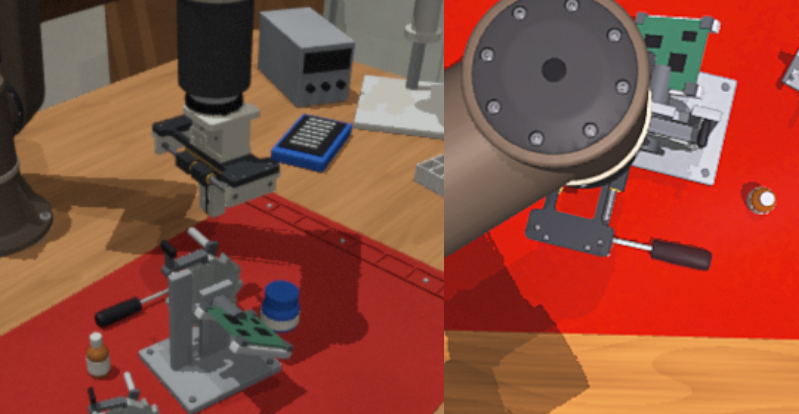

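The fingertip shows at scene px (324,204), but the reported TCP should project to (323,219). The tip seems to be about 38 mm higher than reported, so I'll check this against the wrist camera and the first scene image.

Run:
```python
from station import *
from h import *
import cv2
c=capture("wrist");im=c["color"][:,:,::-1].copy();H=dict(K=c["K"],T=c["hand_eye"])
print(c["hand_eye"].round(2).tolist(),c["K"].round(1).tolist())
for z in(0,-19,-38,-66):
    print(z,[proj(H,[x,y,z]).round().tolist() for x,y in((0,0),(9.5,21),(9.5,-21),(-9.5,0))])
S=np.load("scene0.npz");print("start tcp in scene",proj(S,[238.9,631.3,187.3]))
s0=cv2.imread("pics/scene0.png")[20:120,340:460]
f=lambda i,k:cv2.resize(i,None,fx=k,fy=k,interpolation=cv2.INTER_CUBIC)
cv2.imwrite("pics/crop3.png",np.hstack([f(s0,3.3)[:330],f(im[215:380,230:430],2)]))
```

```text
[[0.0, -0.97, -0.25, 68.24], [1.0, 0.0, -0.0, -0.04], [0.0, -0.25, 0.97, -195.76], [0.0, 0.0, 0.0, 1.0]] [[337.8, 0.0, 323.6], [0.0, 337.8, 242.9], [0.0, 0.0, 1.0]]
0 [[324.0, 270.0], [358.0, 256.0], [289.0, 255.0], [324.0, 285.0]]
-19 [[324.0, 282.0], [362.0, 265.0], [285.0, 265.0], [324.0, 297.0]]
-38 [[324.0, 295.0], [366.0, 278.0], [281.0, 278.0], [324.0, 313.0]]
-66 [[324.0, 322.0], [374.0, 301.0], [273.0, 301.0], [324.0, 342.0]]
start tcp in scene [387.10423453 105.82557697]
```

View pics/crop3.png

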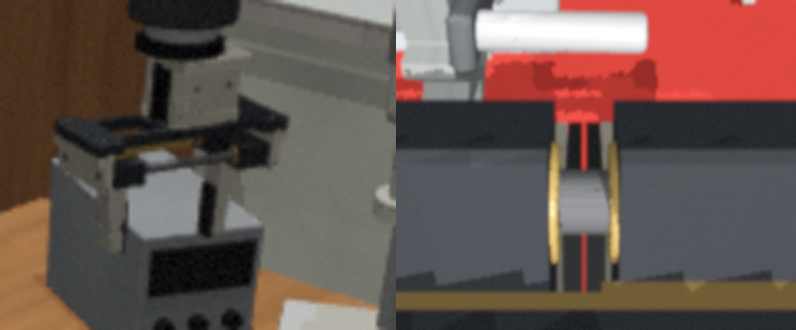

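Start pose and current pose agree: the real tips sit about 35–38 mm behind the stated TCP. That also explains why the fingers passed over the lever. I'll go back to the lever's left side and descend carefully, watching the force.

Emit:
move_arm(targets=[[[0,0,-0.05,0,0,0,-1],[0.02,-0.02,-0.06,0,0,0,-1],[0.074,-0.0487,-0.06,0,0,0,-1],[0.074,-0.0487,-0.06,0,0,0,-1],[0.074,-0.0487,-0.04,0,0,0,-1],[0.074,-0.0487,-0.025,0,0,0,-1],[0.074,-0.0487,-0.025,0,0,0,-1]]])

```text
clock: 6.3
eef_pos: [514.8, -0.9, 184.5]
eef_rot: [-0.629, 0.778, 0.0, -0.001]
contact_force: [0.4, 0.9, 0.7]
grip_width: 0.8
grip_force: 0.0
```

Emit:
move_arm(targets=[[[0,0,0.004,0,0,0,-1],[0,0,0.008,0,0,0,-1],[0,0,0.01,0,0,0,-1],[0,0,0.01,0,0,0,-1]]])

```text
clock: 6.8
eef_pos: [515.5, -1.1, 175.2]
eef_rot: [-0.628, 0.778, 0.0, -0.0]
contact_force: [0.9, -0.6, 0.4]
grip_width: 0.8
grip_force: 0.0
```

Run:
```python
from station import *
from h import *
import cv2
c=capture("scene");i=c["color"][130:270,200:400,::-1]
cv2.imwrite("pics/crop4.png",cv2.resize(i,None,fx=4,fy=4,interpolation=cv2.INTER_CUBIC))
print(proj(c,observe()["eef_pos"]))
```

```text
[306.01668862 236.28989382]
```

View pics/crop4.png

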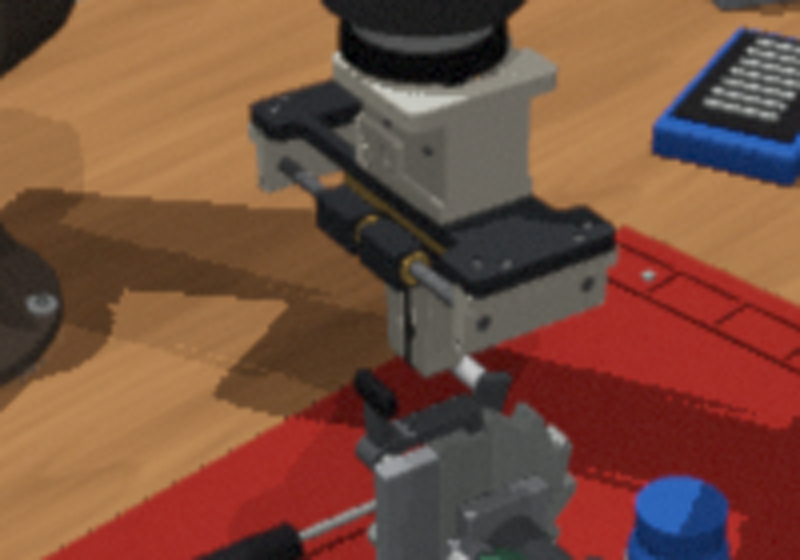

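The tip shows at px (306,223.5), about 31 mm above the reported TCP and so near world z 207. The lever and pawl are untouched. I'll lower 8 mm and push.

Emit:
move_arm(targets=[[[0,0,0.005,0,0,0,-1],[0,0,0.009,0,0,0,-1],[0.006,0,0.009,0,0,0,-1],[0.01,0,0.009,0,0,0,-1],[0.013,0,0.009,0,0,0,-1],[0.016,0,0.009,0,0,0,-1],[0.019,0,0.009,0,0,0,-1],[0.021,0,0.009,0,0,0,-1]]])

```text
clock: 7.85
eef_pos: [511.1, -21.7, 166.3]
eef_rot: [-0.628, 0.778, 0.0, 0.0]
contact_force: [0.3, 3.2, -0.6]
grip_width: 0.6
grip_force: 1.0
```

Emit:
move_arm(targets=[[[0.002,0,0,0,0,0,-1],[0.004,0,0,0,0,0,-1],[0.006,0,0,0,0,0,-1],[0.008,0,0,0,0,0,-1]]])

```text
clock: 8.35
eef_pos: [509.4, -29.6, 166.2]
eef_rot: [-0.628, 0.778, 0.0, 0.0]
contact_force: [0.4, 2.6, -1.1]
grip_width: 0.3
grip_force: 0.9
```

```bash
cat > st.py <<'E'
from station import *
from h import *
yaw=-.211;r=np.array([[np.cos(yaw),-np.sin(yaw)],[np.sin(yaw),np.cos(yaw)]])
def stand():
    s=observe();p=s["eef_pos"];f=s["contact_force"]
    print("stand xy",(r.T@(p[:2]-[523,28.5])).round(1),"z",p[2].round(1),"F stand",(r.T@f[:2]).round(2),f[2].round(2))
def lever_mask(c):  # dark pixels near the predicted thumb piece in scene
    pass
E
python3 - <<'E'
from st import *
stand()
E
```

```text
stand xy [ -1.2 -59.6] z 166.2 F stand [-0.13  2.67] -1.06
```

The lever gave way at about 2.7 N and now leans about 0.45 rad. Next I retreat, lift and turn 90°, so the gripper body stays in front of the pawl while I push the peg.

Emit:
move_arm(targets=[[[-0.012,0,0,0,0,0,-1],[-0.012,0,-0.03,0,0,0,-1],[-0.02,0.02,-0.06,0,0,10,-1],[-0.06,0.05,-0.06,0,0,20,-1],[-0.11,0.061,-0.06,0,0,30,-1],[-0.118,0.061,-0.06,0,0,40,-1],[-0.118,0.061,-0.06,0,0,50,-1],[-0.118,0.061,-0.06,0,0,60,-1],[-0.118,0.061,-0.06,0,0,70,-1],[-0.118,0.061,-0.06,0,0,80,-1],[-0.118,0.061,-0.06,0,0,90,-1],[-0.118,0.061,-0.06,0,0,90,-1]]])

```text
clock: 9.85
eef_pos: [474.5, 98.9, 226.3]
eef_rot: [0.105, 0.994, -0.0, 0.0]
contact_force: [0.5, -0.8, 0.5]
grip_width: 0.3
grip_force: 0.0
```

Run:
```python
from st import *
import cv2
stand()
c=capture("scene");i=c["color"][130:270,200:400,::-1]
cv2.imwrite("pics/crop5.png",cv2.resize(i,None,fx=4,fy=4,interpolation=cv2.INTER_CUBIC))
```

```text
stand xy [-62.1  58.7] z 226.3 F stand [ 0.65 -0.69] 0.46
```

View pics/crop5.png

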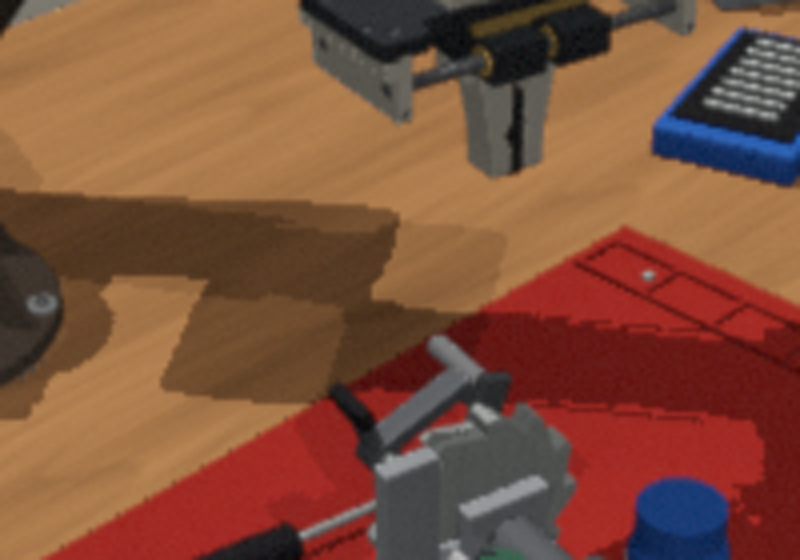

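The pawl is clearly lifted and the peg is still at left-top (px about 314,218). I'll lower the fingers to the left of the peg.

Emit:
move_arm(targets=[[[0,0,0.05,0,0,0,-1],[0,0,0.09,0,0,0,-1],[0,0,0.098,0,0,0,-1],[0,-0.006,0.098,0,0,0,-1],[0,-0.01,0.098,0,0,0,-1],[0,-0.01,0.098,0,0,0,-1]]])

```text
clock: 10.65
eef_pos: [473.1, 89.0, 129.6]
eef_rot: [0.106, 0.994, 0.001, 0.001]
contact_force: [-0.6, 0.0, 0.1]
grip_width: 0.4
grip_force: 0.0
```

Emit:
move_arm(targets=[[[0,-0.002,0,0,0,0,-1],[0,-0.004,0,0,0,0,-1],[0,-0.006,0,0,0,0,-1],[0,-0.008,0,0,0,0,-1],[0,-0.008,0,0,0,0,-1]]])

```text
clock: 11.28
eef_pos: [470.7, 80.9, 128.2]
eef_rot: [0.106, 0.994, -0.0, -0.0]
contact_force: [0.1, 0.6, -0.4]
grip_width: 0.4
grip_force: 0.0
```

Run:
```python
from st import *
stand()
```

```text
stand xy [-62.1  40.3] z 128.2 F stand [-0.03  0.66] -0.41
```

Not quite in contact yet, so I continue in small steps.

Emit:
move_arm(targets=[[[0,-0.002,0,0,0,0,-1],[0,-0.004,0,0,0,0,-1],[0,-0.005,0,0,0,0,-1]]])

```text
clock: 11.65
eef_pos: [470.4, 76.6, 128.8]
eef_rot: [0.105, 0.994, 0.0, 0.001]
contact_force: [1.0, 3.1, 3.8]
grip_width: 0.5
grip_force: 2.1
```

Emit:
move_arm(targets=[[[0,-0.002,0,0,0,0,-1],[0,-0.004,0,0,0,0,-1],[0,-0.005,0,0,0,0,-1]]])

```text
clock: 12.02
eef_pos: [468.7, 71.1, 128.3]
eef_rot: [0.106, 0.994, -0.0, 0.0]
contact_force: [1.6, 2.6, 3.8]
grip_width: 0.3
grip_force: 1.6
```

Run:
```python
from st import *
import cv2
stand()
c=capture("scene");cv2.imwrite("pics/s6.png",c["color"][:,:,::-1])
S0=cv2.imread("pics/scene0.png");im=c["color"]
for a in(0,.15,.3,.485,.524):
    th=np.radians(15)-a;P=[(x,64*np.sin(th),105+64*np.cos(th)+3) for x in(-66,-20)]
    print(a,[proj(c,[*(r@p[:2]+[523,28.5]),p[2]]).round(1).tolist() for p in P])
for n,i in(("s0",S0[:,:,::-1]),("now",im)):
    sub=i[200:240,270:350].astype(int);m=(sub.min(2)>150)&(np.ptp(sub,axis=2)<30)
    k,l,st_,ce=cv2.connectedComponentsWithStats(m.astype(np.uint8))
    for j in range(1,k):
        if st_[j,4]>12:print(n,ce[j]+[270,200],st_[j,:5]+[270,200,0,0,0])
```

```text
stand xy [-62.   30.3] z 128.3 F stand [0.98 2.88] 3.78
0 [[307.6, 216.2], [319.9, 226.5]]
0.15 [[303.9, 216.9], [316.2, 227.2]]
0.3 [[300.1, 218.1], [312.3, 228.6]]
0.485 [[295.4, 220.5], [307.6, 231.1]]
0.524 [[294.5, 221.1], [306.6, 231.7]]
s0 [313.54 218.8 ] [308 214  12  11  50]
```

The upward force (3.8 N) means the tip edge is riding on the upper half of the peg. I'll check the tip and body heights from the last picture before going lower.

Run:
```python
from st import *
S=np.load("scene0.npz")
def zat(x,y,row):
    p=r@[x,y]+[523,28.5];z=np.arange(100,360,1.);rows=[proj(S,[*p,k])[1] for k in z];i=np.argmin(abs(np.array(rows)-row));return z[i],proj(S,[*p,z[i]]).round(1)
# crop5 (TCP z 226.3, stand -62,58.7)
print("tip near corner",zat(-52.5,37.7,130+177/4))
print("tip mid front",zat(-52.5,58.7,130+170/4))
print("endplate corner",[(x,y,zat(x,y,130+122/4)) for x,y in((-23,-38),(-45,-38),(-62,-38))])
```

```text
tip near corner (np.float64(271.0), array([319.8, 174.3]))
tip mid front (np.float64(269.0), array([328.3, 172.3]))
endplate corner [(-23, -38, (np.float64(337.0), array([295.5, 160.5]))), (-45, -38, (np.float64(327.0), array([289.2, 160.7]))), (-62, -38, (np.float64(320.0), array([284.6, 160.5])))]
```

Emit:
move_arm(targets=[[[0,0.006,0,0,0,0,-1],[0,0.01,0.004,0,0,0,-1],[0,0.01,0.014,0,0,0,-1],[0,0.01,0.016,0,0,0,-1],[0,0.01,0.016,0,0,0,-1]]])

```text
clock: 12.7
eef_pos: [470.5, 80.8, 111.8]
eef_rot: [0.106, 0.994, -0.0, -0.0]
contact_force: [0.1, 0.8, 0.0]
grip_width: 0.4
grip_force: 0.0
```

```bash
cat >> st.py <<'E'
import cv2
def peg(c,show=True):
    i=c["color"].astype(int);x0,y0=280,205;sub=i[y0:240,x0:345]
    sat=np.ptp(sub,axis=2)/(sub.max(2)+1);m=((sat<.3)&(sub.max(2)>95)).astype(np.uint8)
    if show:
        for row in m: print("".join(".#"[v] for v in row))
    return m
E
python3 - <<'E'
from st import *
stand();c=capture("scene");peg(c)
E
```

```text
stand xy [-62.3  40.2] z 111.8 F stand [-0.12  0.81] 0.05
.#.......######.............................####.................
.#........#####..................#....#.....####.................
............###..................######....#####.................
............###..................######....#####.................
............####.................######.....####.................
............####.................######.....####.................
............####..................####......###..................
............##.#..................####.....####..................
...............#..................####.....####..................
...........##.#...................###......####..................
........................####......###......####..................
........................####.......###.....####..................
.........................#####.....###......###..................
..........................#####....####....####..................
..........................######...###......#....................
............................#####..####.............
[... 567 characters left out ...]
######..................................
......................########................###................
....................#########.................####...............
....................#######........##.........#####..............
..................########........#######....#######.............
.................########.........##..###############..#.........
...............#########..............############.....##........
...............#######...............#############....#####......
...............######.......................#####......#####.....
...............#####...........#........................###.#....
................###.........#............................#.......
```

The peg is visible and has turned about 0.13 rad, with its tip at px (305,215.5). The tips are now below the peg, so I keep pushing.

Emit:
move_arm(targets=[[[0,-0.004,0,0,0,0,-1],[0,-0.008,0,0,0,0,-1],[0,-0.011,0,0,0,0,-1],[0,-0.014,0,0,0,0,-1],[0,-0.017,0,0,0,0,-1],[0,-0.02,0,0,0,0,-1],[0,-0.022,0,0,0,0,-1],[0,-0.022,0,0,0,0,-1]]])

```text
clock: 13.75
eef_pos: [466.1, 59.3, 112.2]
eef_rot: [0.106, 0.994, -0.0, -0.0]
contact_force: [1.0, 0.9, 1.1]
grip_width: 0.5
grip_force: 0.6
```

Run:
```python
from st import *
stand();c=capture("scene");peg(c)
```

```text
stand xy [-62.1  18.2] z 112.2 F stand [0.84 1.1 ] 1.06
...###.................................#.........................
######...............................###.........................
######.............................#####.........................
######.............................#####.........................
######..................#....#.....#####.........................
..####..................######.....####..........................
..####..................######.....####..........................
..####..................######.....####..........................
...###...................#####.....####..........................
...###...................#####......##...........................
...###...................####.....#####..........................
...#................#....####.....#####..........................
..##.#.............###....###.....#####..........................
..##...............####....##.....#####..........................
....................#####.####.....####..........................
.....................#####.###.....####...............
[... 565 characters left out ...]
######..................................
......................########.............#.....................
....................#########.............###....................
...................########................###...................
..................########...................###.................
.................########.............#......##..................
...............#########.....######.######.......................
...............#######.......###....#######..........##..........
...............######........##......########....................
...............#####.............#....#..####.............#......
................###..........#..##...............................
```

Emit:
move_arm(targets=[[[0,-0.003,0,0,0,0,-1],[0,-0.006,0,0,0,0,-1],[0,-0.008,0,0,0,0,-1],[0,-0.009,0,0,0,0,-1],[0,-0.009,0,0,0,0,-1]]])

```text
clock: 14.42
eef_pos: [463.9, 50.5, 112.1]
eef_rot: [0.106, 0.994, -0.0, -0.0]
contact_force: [-0.4, 1.0, 0.1]
grip_width: 0.2
grip_force: 0.4
```

Run:
```python
from st import *
stand();c=capture("scene");peg(c);cv2.imwrite("pics/s8.png",c["color"][:,:,::-1])
s=cv2.imread("pics/scene0.png")[:,:,::-1];peg(dict(color=s))
```

```text
stand xy [-62.4   9.1] z 112.1 F stand [-0.55  0.91] 0.14
....................................#............................
.#.................................##............................
##................................###............................
##..............................####.............................
##.............................#####.............................
##.............................#####.............................
##..................#..###.....#####.............................
##...................#####.....####..............................
##...................#####.....#####.............................
##...................#####......###..............................
##...................#####......###..............................
##...................#####.....####..............................
......................####.....####..............................
................##....###......####..............................
##.............####...###......####..............................
................#####.####.....#.##.................
[... 2877 characters left out ...]
........#####...........................
...............................###.####..........................
............................###..######..........###.............
..........................###....####...###......####............
.......................###....#.####.....####....#####...........
.....................####.######.........##############..........
..................###....####............###..########...........
......................######....................#####............
.....................###..........................###...###......
......................#..................................###.....
.........................................................####....
```

Emit:
move_arm(targets=[[[0,-0.002,0,0,0,0,-1],[0,-0.0025,0,0,0,0,-1],[0,-0.0025,0,0,0,0,-1]]])

```text
clock: 14.85
eef_pos: [463.6, 48.3, 112.2]
eef_rot: [0.106, 0.994, -0.0, -0.0]
contact_force: [0.0, 1.0, -1.0]
grip_width: 0.6
grip_force: 0.7
```

Run:
```python
from st import *
stand();c=capture("scene");m=peg(c,False);[print("".join(".#"[v] for v in q)) for q in m[10:24]]
```

```text
stand xy [-62.2   6.9] z 112.2 F stand [-0.2   1.01] -1.02
#...................#####......###...............................
#...................#####......###...............................
.....................####.....####...............................
.....................###......####...............................
#.............###....###......####...............................
..............#####..###......####...............................
...............#####.####.....#..................................
................#########........................................
.................#####...#....####.#.............................
..................######.#...########............................
...................######....#######.............................
....................###############..............................
.....................#############...............................
.....................############................................
```

The peg tip is at px (294,219), which matches a wheel angle of about 0.485. I retreat, turn back, and go to the right side of the lever.

Emit:
move_arm(targets=[[[0,0.01,0,0,0,0,-1],[0,0.012,-0.03,0,0,0,-1],[0,0.012,-0.09,0,0,-10,-1],[0,0,-0.1,0,0,-20,-1],[-0.03,-0.04,-0.1,0,0,-30,-1],[-0.062,-0.08,-0.1,0,0,-40,-1],[-0.062,-0.115,-0.1,0,0,-50,-1],[-0.062,-0.115,-0.1,0,0,-60,-1],[-0.062,-0.115,-0.1,0,0,-70,-1],[-0.062,-0.115,-0.1,0,0,-80,-1],[-0.062,-0.115,-0.1,0,0,-90,-1],[-0.062,-0.115,-0.1,0,0,-90,-1]]])

```text
clock: 16.4
eef_pos: [500.3, -76.9, 212.3]
eef_rot: [-0.628, 0.778, -0.0, -0.0]
contact_force: [-0.3, 0.4, -0.6]
grip_width: 0.7
grip_force: 0.0
```

Run:
```python
from st import *
stand();c=capture("scene");peg(c)
```

```text
stand xy [-1.000e-01 -1.079e+02] z 212.3 F stand [-0.39  0.34] -0.61
.....###################.........................................
....##################...........................................
....###############..............................................
....############.................................................
##.###########...................................................
###########......................................................
########.........................................................
##.##............................................................
#................................................................
.................................................................
#................................................................
#................................................................
.................................................................
..............####...............................................
.............######..............................................
.............#######.....................
[... 578 characters left out ...]
######..................................
..........................###....................................
.....................................####........###.............
.....................................######.....#####............
......................................#######...#######..........
.......................................################..........
....................................##..##############...........
...................................####........######...###......
............................###########..........####...####.....
.........................#########.#.###................#####....
........................#####.....######.................#####...
```

Peg tip is now at px (293,218). To see whether the wheel is inside 0.44–0.53 I'll measure the shift subpixel, in scene and top.

Run:
```python
from st import *
def soft(i): 
    i=i.astype(np.float32);sat=np.ptp(i,axis=2)/(i.max(2)+1);return cv2.resize(np.clip((.45-sat)/.3,0,1)*np.clip((i.max(2)-90)/60,0,1),None,fx=8,fy=8,interpolation=cv2.INTER_CUBIC).astype(np.float32)
P=lambda a,x:(lambda th:[*(r@[x,64*np.sin(th)]+[523,28.5]),108+64*np.cos(th)])(np.radians(15)-a)
for n,box in(("scene",(304,211,316,222)),("top",(310,262,328,296))):
    c=capture(n);now=c["color"];cv2.imwrite(f"pics/{n}9.png",now[:,:,::-1])
    a=soft(cv2.imread(f"pics/{n}0.png")[:,:,::-1]);b=soft(now);x0,y0,x1,y1=box
    t=a[y0*8:y1*8,x0*8:x1*8]
    R=cv2.matchTemplate(b[(y0-10)*8:(y1+14)*8,(x0-22)*8:(x1+30)*8],t,cv2.TM_CCOEFF_NORMED)
    _,v,_,l=cv2.minMaxLoc(R);print(n,"corr",round(v,3),"shift",l[0]/8-22,l[1]/8-10)
    for s in(-.06,0):
        print("  start",s,[(e,(proj(c,P(e,-55))-proj(c,P(s,-55))).round(1).tolist()) for e in(.44,.485,.53,.56)])
```

```text
scene corr 1.0 shift 14.375 -4.125
  start -0.06 [(0.44, [-12.5, 3.8]), (0.485, [-13.6, 4.5]), (0.53, [-14.8, 5.2]), (0.56, [-15.5, 5.7])]
  start 0 [(0.44, [-11.1, 3.7]), (0.485, [-12.2, 4.4]), (0.53, [-13.3, 5.1]), (0.56, [-14.1, 5.6])]
top corr 0.744 shift 20.25 -3.125
  start -0.06 [(0.44, [19.2, 4.5]), (0.485, [20.9, 4.9]), (0.53, [22.6, 5.4]), (0.56, [23.8, 5.7])]
  start 0 [(0.44, [17.0, 4.0]), (0.485, [18.7, 4.4]), (0.53, [20.4, 4.9]), (0.56, [21.5, 5.2])]
```

Run:
```python
from st import *
def soft(i): 
    i=i.astype(np.float32);sat=np.ptp(i,axis=2)/(i.max(2)+1);return cv2.resize(np.clip((.45-sat)/.3,0,1)*np.clip((i.max(2)-90)/60,0,1),None,fx=8,fy=8,interpolation=cv2.INTER_CUBIC).astype(np.float32)
for n,box,(u0,u1,v0,v1) in(("scene",(303,211,316,221),(-18,-9,0,10)),("top",(310,262,326,294),(13,26,0,10))):
    a,b=[soft(cv2.imread(f"pics/{n}{k}.png")[:,:,::-1]) for k in(0,9)];x0,y0,x1,y1=box
    t=a[y0*8:y1*8,x0*8:x1*8]
    R=cv2.matchTemplate(b[(y0+v0)*8:(y1+v1)*8,(x0+u0)*8:(x1+u1)*8],t,cv2.TM_CCOEFF_NORMED)
    _,v,_,l=cv2.minMaxLoc(R);print(n,"corr",round(v,3),"shift",l[0]/8+u0,l[1]/8+v0)
    if n=="top":
        for q in(a,b):
            for row in q[255*8:300*8:12, 300*8:345*8:8]:print("".join(" .:#"[int(3*np.clip(k,0,1))] for k in row))
```

```text
scene corr 0.985 shift -13.875 4.375
top corr 0.688 shift 20.625 0.0
   :##.  ..     ....:#######:#######:#:..::::
     ...                  .:::####:##::::::::
    .::..          ... .      ...:####..:::::
   .#::::..:.         . .....       .#.    .:
    :::::::####::      ..                  ..
   :::::::#:#####:: .:##:##.                 
  .#.... :######:#::::####:#.          .     
   ..    .########:##:#####:                 
 .::.   .:#:#######::####:#.                 
 .#.      :#######:##:####:      ..    .     
 .#.     .:######:##:#####:..      .:...     
.#.      :#:######::######::###:.            
.#:    .::#######::#:########::####::...     
  .    .#########::##################::####:.
       :####:####::######################::##
          .:::::##:##########################
               ..:####:###:##################
                .#:####:::#:####:############
                :####:#.   ...:#####:########
               .#:#####.          .:::::####:
               .######.                ...:##
              .:######.                      
              .#:##
[... 1014 characters left out ...]
:::::.                  
     ..  .  .:#:::::::::::.                  
       .    .::::::::::::::                  
            .::::::::::::::.                 
             .::::.:::  ::::                 
             .::#. ::#:.::::.                
             .:::.      ::::.                
              .:::. . .:::::.                
              .:::::.:::::::.                
              .::::::::::::::                
               .:::::::::::::.               
               .:::::::::::::.               
                ::::::::::::::               
                .:::::::::::::.              
                .:::::::::::::.              
                 .::::::::::::.
```

By the scene shift the wheel is between 0.48 and 0.53, depending on its start angle. Seating the pawl will show which. I lower to the right of the lever and push it back.

Emit:
move_arm(targets=[[[0,0,0.03,0,0,0,-1],[0,0,0.055,0,0,0,-1],[0,0,0.055,0,0,0,-1],[-0.006,0,0.055,0,0,0,-1],[-0.01,0,0.055,0,0,0,-1],[-0.014,0,0.055,0,0,0,-1],[-0.018,0,0.055,0,0,0,-1],[-0.021,0,0.055,0,0,0,-1],[-0.024,0,0.055,0,0,0,-1],[-0.026,0,0.055,0,0,0,-1]]])

```text
clock: 17.8
eef_pos: [505.7, -51.6, 157.3]
eef_rot: [-0.628, 0.778, -0.0, 0.0]
contact_force: [-0.4, -1.5, 1.1]
grip_width: 0.7
grip_force: 1.0
```

Emit:
move_arm(targets=[[[-0.002,0,0,0,0,0,-1],[-0.004,0,0,0,0,0,-1],[-0.006,0,0,0,0,0,-1]]])

```text
clock: 18.18
eef_pos: [506.9, -45.7, 157.2]
eef_rot: [-0.628, 0.778, 0.0, 0.0]
contact_force: [-0.1, -1.4, 0.7]
grip_width: 0.8
grip_force: 0.9
```

Run:
```python
from st import *
stand()
```

```text
stand xy [ -0.2 -75.9] z 157.2 F stand [ 0.19 -1.42] 0.7
```

Contact is made and the lever is moving. I continue in small steps towards upright (centre at about −72).

Emit:
move_arm(targets=[[[-0.0015,0,0,0,0,0,-1],[-0.003,0,0,0,0,0,-1],[-0.003,0,0,0,0,0,-1]]])

```text
clock: 18.55
eef_pos: [507.2, -43.7, 157.3]
eef_rot: [-0.628, 0.778, -0.0, -0.001]
contact_force: [0.7, -5.6, 1.9]
grip_width: 0.7
grip_force: 2.9
```

Emit:
move_arm(targets=[[[-0.001,0,0,0,0,0,-1],[-0.002,0,0,0,0,0,-1],[-0.002,0,0,0,0,0,-1]]])

```text
clock: 18.92
eef_pos: [507.2, -43.5, 157.3]
eef_rot: [-0.628, 0.778, -0.001, -0.002]
contact_force: [-0.7, -13.3, 1.4]
grip_width: 0.7
grip_force: 6.7
```

Emit:
move_arm(targets=[[[-0.001,0,0,0,0,0,-1],[-0.002,0,0,0,0,0,-1],[-0.002,0,0,0,0,0,-1]]])

```text
clock: 19.3
eef_pos: [507.2, -43.2, 157.4]
eef_rot: [-0.628, 0.778, -0.002, -0.003]
contact_force: [0.5, -21.2, 1.8]
grip_width: 0.4
grip_force: 10.5
```

A hard stop at y ≈ −73.7, close to the −72 expected for upright. I retreat and compare the lever and pawl with the start picture.

Emit:
move_arm(targets=[[[0.006,0,0,0,0,0,-1],[0.02,0,0,0,0,0,-1],[0.03,0,-0.03,0,0,0,-1],[0.04,0,-0.09,0,0,0,-1],[0.08,0.03,-0.13,0,0,0,-1],[0.12,0.07,-0.15,0,0,0,-1],[0.15,0.1,-0.15,0,0,0,-1],[0.15,0.1,-0.15,0,0,0,-1],[0.15,0.1,-0.15,0,0,0,-1]]])

```text
clock: 20.42
eef_pos: [379.2, -164.6, 307.3]
eef_rot: [-0.628, 0.778, -0.0, 0.0]
contact_force: [0.0, 0.6, -0.3]
grip_width: 0.1
grip_force: 0.0
```

Run:
```python
from st import *
stand()
f=lambda i:cv2.resize(i,None,fx=3.3,fy=3.3,interpolation=cv2.INTER_CUBIC)
o=[]
for n,box in(("scene",(286,216,300,236)),("top",(368,246,382,272))):
    c=capture(n);b=c["color"][:,:,::-1].copy();a=cv2.imread(f"pics/{n}0.png");cv2.imwrite(f"pics/{n}F.png",b)
    u=lambda i:cv2.resize(cv2.cvtColor(i,cv2.COLOR_BGR2GRAY),None,fx=8,fy=8,interpolation=cv2.INTER_CUBIC)
    x0,y0,x1,y1=box;R=cv2.matchTemplate(u(b)[(y0-8)*8:(y1+8)*8,(x0-8)*8:(x1+8)*8],u(a)[y0*8:y1*8,x0*8:x1*8],cv2.TM_CCOEFF_NORMED)
    _,v,_,l=cv2.minMaxLoc(R);print(n,"lever corr",round(v,3),"shift",l[0]/8-8,l[1]/8-8)
    o.append(f(b[205:340,265:385] if n=="scene" else b[170:305,285:405]))
cv2.imwrite("pics/final.png",np.hstack(o))
pt=lambda th:(r@[0,-58-44*np.sin(th)]+[523,28.5]).tolist()+[168.5+44*np.cos(th)]
S=np.load("scene0.npz");print([proj(S,pt(t)).round(1).tolist() for t in(0,.05,.1,.15)])
```

```text
stand xy [-100.2 -218.9] z 307.3 F stand [-0.12  0.58] -0.29
scene lever corr 0.821 shift 0.25 -0.125
top lever corr 0.955 shift -0.125 0.0
[[294.4, 225.7], [293.4, 226.1], [292.5, 226.6], [291.5, 227.0]]
```

View pics/final.png

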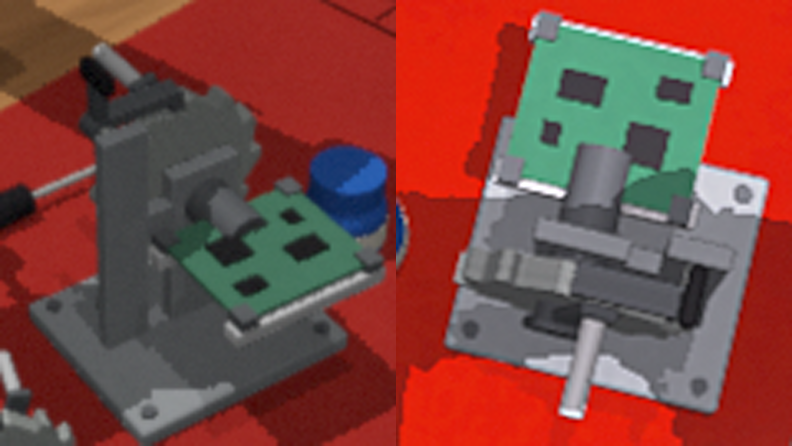

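The lever is back at its start (seated) position in both views, to within 0.25 px. The board lies level and the peg sits to the right of the top. The bystanders look undisturbed, so I hand it in.

```bash
python3 -c "
from station import *
print(job_done())"
```

```text
the job is handed in; nothing more can be done
None
```

I lifted the pawl, pushed the wheel back one notch and pushed the pawl down to a hard stop; the final pictures show the lever back upright and the board level, and the job is handed in at about 20 s, with no verdict returned.

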